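Unbolt the flight case: hold the spring catch, slide the bolt

TASK

Unbolt the half-lid of the flight case on the studio desk: with one fingertip press the long spring catch bar all the way down and keep it down, while the other fingertip pushes the bolt by its upright lug, out of the keeper on the half-lid, as far as it will go. Then take the hand away so that the catch springs back up and locks the bolt open. Lift nothing, and leave the tape roll, the mug and the desk microphone where they are.

Things in the scene. Friction and masses are not known exactly. Their poses are not given: they have to be found in the camera images.
- case: Dark grey flight case, aluminium edges, 380 (x) x 320 (y) x 120 mm tall, fixed; origin: centre of its underside, z up. The lock is mid-top. A seam at x = +55 mm parts the fixed deck from the half-lid (+x side). Guide straps over the bolt at x = -57, +44 and +71 mm (the keeper, on the half-lid), y +2 to +48, 19 mm above the case top. 15 mm gap between catch bar and lug.
- lug_top (a point): Middle of the top edge of the bolt's lug: upright steel plate 6 mm thick (case x), 40 mm wide (y), top 42 mm above the case top; shut, it is at case x = 0, y = +25 mm. The flat bolt under it (149 x 22 mm, along x) has its upper face 16 mm above the case top. The lug is pushed towards case -x, from its +x side: 36 mm of free room there before the next strap.
- catch_top (a point): Middle of the top face of the aluminium spring catch bar: 110 mm long (case x, parallel to the bolt), 30 mm wide (y), 5 mm thick, at case x = 0, y = -25 mm; top 30 mm above the case top when up, 22 mm fully pressed. A fingertip on the pressed bar is level with one reaching 20 mm down the lug, clear of bolt and straps; it may slide along the bar while pressing.
- bolt (a joint): How far the bolt is slid back along case -x, m: 0 shut (in the keeper), 0.040 at its open stop. About 2 N of friction; stays where left. Its side has teeth 10 mm apart; with the catch up a pawl stands between them and the bolt moves only about 1.5 mm either way.
- catch (a joint): How far the catch bar is pressed down, m: 0 up, 0.008 at its stop; the teeth are free beyond 0.0045. A spring pushes it up with about 2.5 N at the top and 5.5 N at the stop. It can spring fully up only when its pawl meets a gap between the teeth.
- tape: Roll of grey tape lying on the case's half-lid, 90 mm across and 24 mm high, loose; origin at the centre of its underside. Leave alone.
- mug: White mug on the desk beside the case, 80 mm across, 95 mm tall, loose; origin at the centre of its underside. Leave alone.
- deskmic: Small desk microphone with a round foot, 90 mm across and 152 mm tall, on the desk beside the case, loose; origin at the centre of its underside. Leave alone.

How it is judged:
By the outcome, as a careful person would: the job done as asked, in the order asked, and still so for the second after the job is handed in, with the robot touching nothing.
It also fails if it takes over 34 s, if anything falls off the work surface, if the arm or the gripper's body presses on something with over 40 N, if the wrist force passes 120 N, or if a joint passes its speed limit or range.

ROBOT

A 7-joint arm with a two-finger parallel gripper is mounted at the origin on the work surface. World frame = base frame: x ahead of the robot, y to its left, z up, the work surface at z = 0. Lengths are in m, angles in rad, forces in N, time in s.
With the tool pointing down it reaches from about 0.4 to 0.9 m from the base axis. Payload 5.6 kg.
Tool frame: the origin (TCP) lies on the centre line of the jaws, within the pads' length; the fingertips stand 17 mm ahead of it and the grasp point (between the pads) lies 2 mm behind it; z points along the fingers, y is the line along which they close (so a half turn about z gives the same grasp; the last joint's range is limited). The gripper opens to 92 mm and grips with 3 to 60 N. Pads are 20 mm wide; open, the fingers measure 128 mm over their backs; the gripper's body (75 mm by 189 mm) begins 69 mm behind the grasp point.
Start: joints at [-1.321, 0.468, -0.012, 1.603, 0.006, 1.071, -0.056], TCP at [0.188, 0.622, 0.232] pointing down, gripper open.
Joint ranges: [-2.53, 2.53], [-0.31, 2.02], [-1.57, 1.55], [0.28, 2.44], [-1.29, 4.43], [0.15, 1.84], [-2.92, 2.92]. Speed limits (rad/s): [2.57, 2.57, 3.14, 3.14, 3.14, 3.14, 3.14].

INTERFACE

Orientations are given as a rotation vector (axis times angle).
In Python, from rig import reach, line_to, goto_joints, command_gripper, dwell, inverse_kinematics, capture, get_calibration, MotionError, close_job, read_time, read_joint_positions, read_joint_velocities, read_joint_torque, read_tcp_pos, read_eef_rot, read_force, read_torque, read_finger_gap, read_grasp_force gives the robot as it stands. Calls block until the motion is done:
- reach(position, orientation): joint-space move of the TCP to a pose.
- line_to(position, orientation=None, velocity=0.15): straight line of the TCP; orientation=None keeps the orientation; velocity is the mean speed in m/s.
- goto_joints(angles): joint-space move.
- command_gripper(opening, newtons=None): finger opening in m; newtons is the grip in N (None keeps the last); returns when the fingers have stopped.
- dwell(seconds).
- inverse_kinematics(position, orientation): joint angles nearest the present ones, or None.
- capture(name): name is "side" or "top"; returns the picture (480x640x3 uint8, blue, green, red); there is no depth.
- get_calibration(name): a dict with "intrinsics" (3x3 intrinsics, pixels), "R" (3x3) and "t" (3): a world point X has camera coordinates R X + t. Camera axes: x right, y down, z forward; pixel columns grow to the right and rows downward; lengths in m; the calibration is good to about 2 mm. A picture is of the moment at which its call begins. get_calibration takes no time and is no camera call.
A pose or a line that the arm cannot do raises MotionError and nothing moves.
- close_job(): hands the job in; it is judged then, once.
Readings, each from a call of its own:
- read_time(): time.
- read_joint_positions(): joint angles.
- read_joint_velocities(): joint speeds.
- read_joint_torque(): joint torques, N m.
- read_tcp_pos(): TCP position.
- read_eef_rot(): TCP orientation.
- read_force(): force on the tool from outside, world axes, zero at the start.
- read_torque(): the same for the moment, N m.
- read_finger_gap(): finger opening in m.
- read_grasp_force(): force on a finger pad.
Only numpy, scipy, OpenCV 4.12 (cv2) and the standard library are available. Lean on these libraries where they do the work, as an engineer would, in place of code of your own. Each camera call takes 0.05 s, during which the arm holds its last target. There are 200 camera calls.

## Working session

There is one attempt and no reset: what is moved stays moved. The work goes in short steps, each a Python script; the robot and the scene stay as the last script left them, time stands still between calls to the robot, and variables do not carry over. Pictures are saved under pics/ and viewed, at most 10 in all, crops included, and the job is handed in when it is done.

```bash
mkdir -p pics
python3 - <<'E'
from rig import *
import cv2, numpy as np
for n in("top","side"):
    cv2.imwrite(f"pics/{n}0.png",capture(n)); c=get_calibration(n); print(n,c["intrinsics"],c["R"],c["t"],-np.array(c["R"]).T@c["t"])
print(read_eef_rot(),read_tcp_pos(),read_time(),read_finger_gap())
E
```

```text
top [[585.83102411   0.         310.97205889]
 [  0.         585.83102411 246.45170082]
 [  0.           0.           1.        ]] [[-1.61448418e-03 -9.99998190e-01 -1.00628896e-03]
 [-9.97147038e-01  1.68582060e-03 -7.54648374e-02]
 [ 7.54663973e-02  8.81581270e-04 -9.97147956e-01]] [0.0676523  0.55663897 1.27700637] [0.45878905 0.065588   1.31543904]
side [[585.16069024   0.         315.03533751]
 [  0.         585.16069024 237.58292759]
 [  0.           0.           1.        ]] [[ 0.99174102 -0.12634377 -0.02206788]
 [-0.09665642 -0.6231499  -0.77610678]
 [ 0.08430466  0.77182994 -0.63021526]] [-0.53009676  0.1889911   1.21106957] [ 0.44188709 -0.88394439  0.89821369]
[-4.58315986e-01 -3.10786442e+00  2.47292882e-03] [0.18751319 0.62184966 0.23073763] 0.1 0.09197327180453424
```

View pics/top0.png

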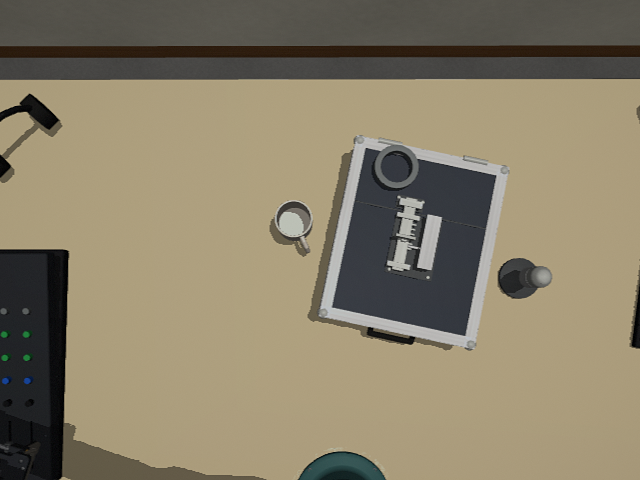

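View pics/side0.png

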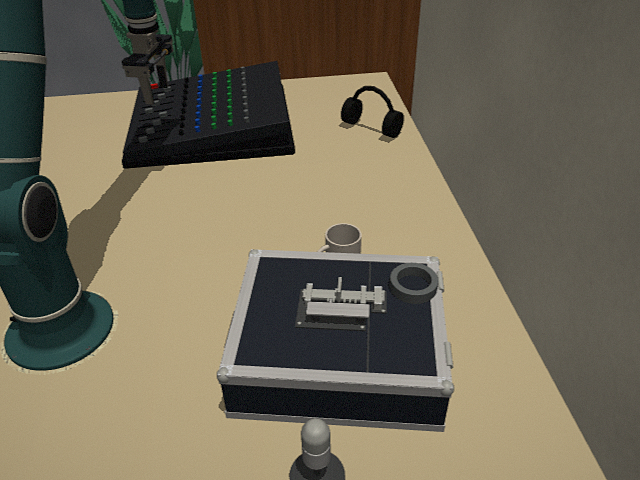

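```bash
cat > h.py <<'E'
from rig import *
import cv2, numpy as np
from scipy.spatial.transform import Rotation as Ro
def ray(n,uv,z):
    c=get_calibration(n); R=np.array(c["R"]); o=-R.T@c["t"]
    d=R.T@np.linalg.solve(c["intrinsics"],[uv[0],uv[1],1]); return o+d*(z-o[2])/d[2]
def proj(n,X):
    c=get_calibration(n); p=np.array(c["intrinsics"])@(np.array(c["R"])@X+c["t"]); return p[:2]/p[2]
E
python3 - <<'E'
from h import *
im=cv2.imread("pics/top0.png"); s=cv2.imread("pics/side0.png")
P=np.array([ray("top",p,.12)[:2] for p in[(359,139),(505,169),(471,346),(322,314)]])
print(P,P.mean(0)); d=P[0]+P[1]-P[2]-P[3]; print("yaw",np.degrees(np.arctan2(d[1],d[0])))
g=cv2.cvtColor(im,cv2.COLOR_BGR2GRAY)
m=np.zeros_like(g); m[190:285,385:445]=(g[190:285,385:445]>165)*255
for c in cv2.findContours(m,0,2)[0]:
    if cv2.contourArea(c)>40:
        b=cv2.boxPoints(cv2.minAreaRect(c)); W=np.array([ray("top",p,.15)[:2] for p in b])
        print(cv2.contourArea(c),b.round(1).tolist(),W.mean(0),np.linalg.norm(W[0]-W[1]),np.linalg.norm(W[1]-W[2]))
a=cv2.resize(im[185:290,375:455],None,fx=5,fy=5,interpolation=cv2.INTER_CUBIC)
b=cv2.resize(s[265:335,290:390],None,fx=4,fy=4,interpolation=cv2.INTER_CUBIC)
o=np.zeros((525,800,3),np.uint8);o[:,:400]=a;o[:280,400:]=b;cv2.imwrite("pics/crop1.png",o)
E
```

```text
[[ 0.77269967 -0.03337668]
 [ 0.70908903 -0.33455481]
 [ 0.34706468 -0.25626814]
 [ 0.41179903  0.0444946 ]] [ 0.5601631  -0.14492626]
yaw -12.189099595561705
279.0 [[386.6000061035156, 266.6000061035156], [393.6000061035156, 238.60000610351562], [414.5, 243.89999389648438], [407.5, 271.8999938964844]] [ 0.52913243 -0.11185981] 0.0577780386114919 0.042968217503759704
153.0 [[396.79998779296875, 235.0], [400.70001220703125, 217.5], [417.70001220703125, 221.3000030517578], [413.79998779296875, 238.6999969482422]] [ 0.58346246 -0.12595208] 0.03606726321947609 0.0348676219896603
656.0 [[417.3999938964844, 266.8999938964844], [428.0, 214.1999969482422], [441.0, 216.8000030517578], [430.5, 269.5]] [ 0.55599089 -0.16945914] 0.10794763088049626 0.026627132837516006
119.0 [[397.29998779296875, 215.39999389648438], [399.6000061035156, 204.8000030517578], [420.1000061035156, 209.1999969482422], [417.79998779296875, 219.8000030517578]] [ 0.6153105  -0.12926822] 0.02204598902029526 0.04204810645470352
126.0 [[399.6000061035156, 203.6999969482422], [401.20001220703125, 196.10000610351562], [423.29998779296875, 200.6999969482422], [421.70001220703125, 208.39999389648438]] [ 0.63563339 -0.1351006 ] 0.015776878676494386 0.045066317758940634
```

View pics/crop1.png

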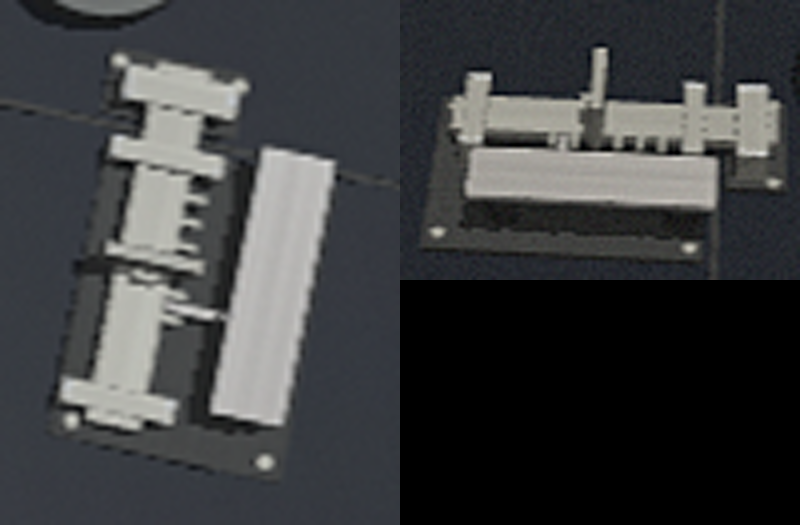

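```bash
cat >> h.py <<'E'
YAW=np.radians(-11.9); C=np.array([.5608,-.145,.12]); RZ=Ro.from_euler("z",YAW).as_matrix()
def W(x,y,tip): return C+RZ@[x,y,0]+[0,0,tip+.017]
def ori():
    best=None
    for k in(0,np.pi):
        o=(Ro.from_euler("z",YAW+k)*Ro.from_euler("x",np.pi)).as_rotvec()
        q=inverse_kinematics(W(21e-3,0,.1),o)
        if q is not None:
            d=np.abs(np.array(q)-read_joint_positions()).max()
            if best is None or d<best[0]: best=(d,o)
    return best[1]
def case(p): return RZ.T@(np.array(p)-C)
E
python3 - <<'E'
from h import *
print("lug",case(ray("top",(406,236.2),.162)), "bar", case(ray("top",(429.2,241.9),.15)), case(ray("side",(290+600/4-100,265+47/4),.162)))
o=ori(); print(o)
reach(W(.021,0,.12),o); command_gripper(.032)
line_to(W(.021,0,.055),velocity=.1)
print(read_time(),case(read_tcp_pos()),read_finger_gap(),read_force())
for n in("side","top"): cv2.imwrite(f"pics/{n}1.png",capture(n))
s=cv2.imread("pics/side1.png");t=cv2.imread("pics/top1.png")
a=cv2.resize(s[200:340,270:410],None,fx=4,fy=4,interpolation=cv2.INTER_CUBIC)
cv2.imwrite("pics/crop2.png",a)
E
```

```text
lug [0.00028474 0.02430303 0.042     ] bar [ 3.61394424e-05 -2.48869301e-02  3.00000000e-02] [0.00165886 0.04340576 0.042     ]
[ 3.12466806e+00 -3.25659189e-01 -1.99408742e-17]
4.925 [ 0.02137395 -0.00029462  0.07239089] 0.031832492282497696 [-0.5646483  -0.89653569  0.4068225 ]
```

View pics/crop2.png

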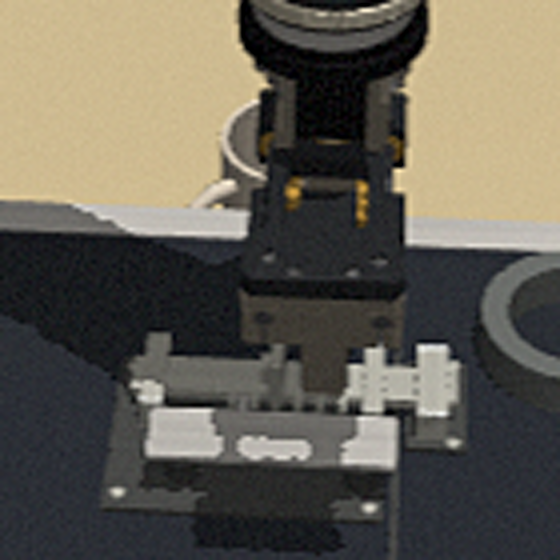

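The crop shows the near finger at about px (351,293), hovering over the bar's far half. Along x it sits between the lug (px 339,290) and the next strap (px 363,293), so the alignment is good. I'll press in small steps and watch the force.

Run:
```python
from h import *
f=lambda:(RZ.T@read_force()).round(1)
line_to(W(.021,0,.034),velocity=.06); f0=f(); print(f0,case(read_tcp_pos())[2]-.017)
for z in(.030,.027,.0245,.023,.022,.0212,.0205):
    line_to(W(.021,0,z),velocity=.03); F=f(); zt=case(read_tcp_pos())[2]-.017; print(z,zt.round(4),F)
    if F[2]-f0[2]>8: break
print(read_time(),read_torque().round(2))
```

```text
[ 0.4  0.1 -0.3] 0.033622814780425545
0.03 0.0302 [ 0.6 -0.5  1.6]
0.027 0.0272 [1.3 0.4 2.9]
0.0245 0.0247 [ 1.7 -1.1  4. ]
0.023 0.0232 [ 0.8 -0.3  4.8]
0.022 0.0224 [ 0.9 -0.1  6. ]
0.0212 0.0223 [-0.9  0.4 11.5]
7.0583 [-0.14  0.41 -0.04]
```

The spring force rose as specified, and at the stop it jumped to 11.5 N. Next I slide the bolt.

Run:
```python
from h import *
f=lambda:(RZ.T@read_force()).round(1)
xs=list(np.arange(.016,-.0245,-.005))+list(np.arange(-.025,-.036,-.001))
for x in xs:
    line_to(W(x,0,.0212),velocity=.05); F=f(); print(x.round(4),case(read_tcp_pos()).round(4),F)
    if F[0]>14: break
print(read_time())
cv2.imwrite("pics/side2.png",cv2.resize(capture("side")[200:340,270:410],None,fx=4,fy=4,interpolation=cv2.INTER_CUBIC))
```

```text
0.016 [0.0176 0.     0.0394] [ 2.6 -0.1  8.6]
0.011 [0.0129 0.0001 0.0394] [3.8 0.7 7.2]
0.006 [0.0082 0.0002 0.0394] [4.3 0.6 7.6]
0.001 [0.0033 0.0002 0.0394] [ 4.9 -0.6  7.2]
-0.004 [-0.0016  0.0002  0.0394] [ 5.5 -1.   7. ]
-0.009 [-0.0066  0.0002  0.0394] [4.8 0.6 7.5]
-0.014 [-0.0116  0.0002  0.0394] [4.9 0.5 6.6]
-0.019 [-0.0166  0.0001  0.0394] [ 5.2 -0.2  6.8]
-0.024 [-0.0216  0.0001  0.0394] [4.8 0.1 6.7]
-0.025 [-0.0223  0.0002  0.0394] [ 6.  -1.   5.9]
-0.026 [-0.0232  0.0002  0.0394] [ 5.5 -0.5  6.2]
-0.027 [-0.0242  0.0001  0.0394] [5.2 0.  5.5]
-0.028 [-0.0252  0.0001  0.0394] [ 6.3 -0.3  6. ]
-0.029 [-0.0262  0.0002  0.0394] [5.1 0.1 5.6]
-0.03 [-0.0272  0.0002  0.0394] [ 5.5 -0.4  6.2]
-0.031 [-0.028   0.0002  0.0394] [ 7.3 -0.5  5.2]
-0.032 [-0.0281  0.0002  0.0395] [ 9.5 -0.1  3.6]
-0.033 [-0.0282  0.0002  0.0396] [12.4 -1.  -0.4]
-0.034 [-0.0283  0.0002  0.0396] [15.4 -0.3 -2. ]
11.8083
```

View pics/side2.png

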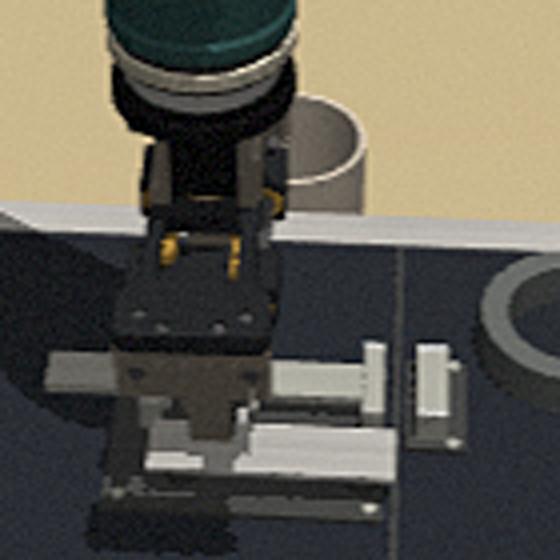

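The bolt's end is clear of the keeper (gap at px 370–375 near the seam), and the force shows it is at its open stop. I'll back off the lug with the catch still pressed, then lift away.

Run:
```python
from h import *
f=lambda:(RZ.T@read_force()).round(1)
line_to(W(-.022,0,.0212),velocity=.05); print(case(read_tcp_pos()).round(4),f())
line_to(W(-.022,0,.060),velocity=.05); print(f())
line_to(W(-.022,0,.16),velocity=.15)
reach([.30,.35,.32],read_eef_rot()); dwell(.3)
print(read_time(),f())
s=capture("side");t=capture("top");cv2.imwrite("pics/side3.png",s);cv2.imwrite("pics/top3.png",t)
o=np.zeros((525,800,3),np.uint8);o[:,:400]=cv2.resize(t[185:290,375:455],None,fx=5,fy=5,interpolation=2);o[:280,400:]=cv2.resize(s[265:335,285:385],None,fx=4,fy=4,interpolation=2)
cv2.imwrite("pics/crop3.png",o)
t0=cv2.imread("pics/top0.png"); d=cv2.absdiff(t,t0).max(2)
for n,(u,v) in dict(tape=(396,167),mug=(294,225),mic=(525,278)).items(): print(n,(d[v-35:v+35,u-30:u+30]>60).sum())
```

```text
[-0.0271 -0.0001  0.039 ] [-18.9   1.8  31.5]
[ 0.2 -0.3  0.2]
16.2583 [-0.6  0.3 -0.7]
tape 16
mug 0
mic 0
```

View pics/crop3.png

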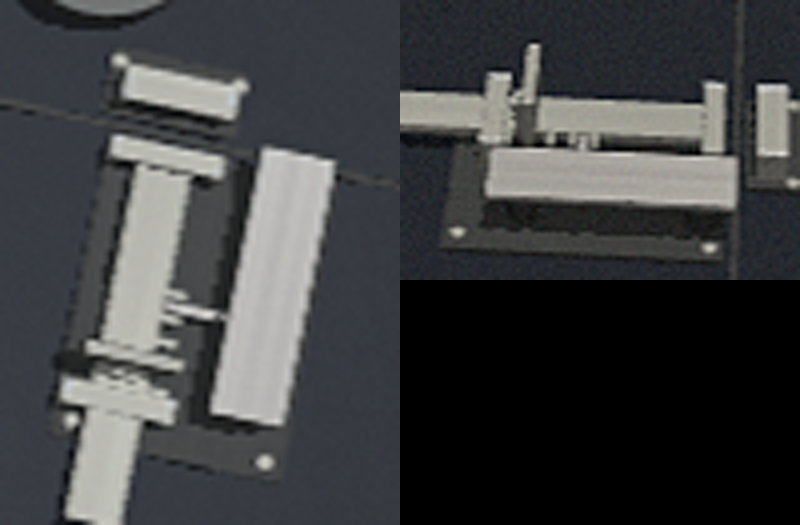

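Run:
```python
from h import *
print("lug",case(ray("top",(375+135/5,185+354/5),.162)))
for n,(r0,r1,c0,c1) in dict(top=(216,268,418,440),side=(303,318,308,366)).items():
    a=cv2.imread(f"pics/{n}0.png")[r0:r1,c0:c1];b=cv2.imread(f"pics/{n}3.png")
    v=cv2.matchTemplate(b[r0-4:r1+4,c0-4:c1+4],a,cv2.TM_CCOEFF_NORMED); print(n,np.unravel_index(v.argmax(),v.shape),v.max(), "(4,4)=unmoved")
p=[proj("side",W(0,-.025,z-.017)) for z in(.03,.0255)]; print(p)
```

```text
lug [-0.03941405  0.02454589  0.042     ]
top (np.int64(4), np.int64(4)) 0.99985766 (4,4)=unmoved
side (np.int64(4), np.int64(4)) 0.9972817 (4,4)=unmoved
[array([337.17014889, 308.11898934]), array([337.16564445, 309.89954574])]
```

The lug has moved about 39.4 mm, and the bar is back at its original height. Handing in.

```bash
python3 -c "
from rig import *
print(close_job())"
```

```text
the job is handed in; nothing more can be done
None
```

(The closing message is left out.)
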